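# Roll the steel roller into the V-block

## Task

The steel roller lying on the bench is to be checked for wear. Push it with the fingertips by its side so that it rolls along the bench, up the sloping front of the V-block and down into the groove, and leave it lying still at the bottom of the groove with both of its ends sticking out past the block. Push gently, do not grip, lift or carry the roller, and leave the bottles and other small things around it where they stand.

Things in the scene. Friction and masses are not known exactly. Their poses are not given: they have to be found in the camera images.
- roller: bare steel roller lying on the bench, 0.2 to 0.5 kg: barrel 36 mm in diameter and 110 mm long, a thin journal (16 mm in diameter, 10 mm long) at each end, 130 mm overall. Smooth; coasts a few mm when let go on the level, rolls back down a slope. Origin at its middle on the axis (18 mm above the bench); its y axis runs along the barrel, x and z turn as it rolls. Its axis starts within 0.2 rad of the groove's.
- v_block: plain aluminium V-block fixed to the bench, 140 mm long, 70 mm wide, with a ramp in front. Origin at bench level below the groove's bottom line, midway across the width. y runs along the groove (-35 to +35 mm), z up, x from the low ramp side to the back cheek (34 mm high, x = 31 to 50 mm), so the roller comes in toward +x. The 90 degree groove has its bottom at x = 0, 3 mm above the bench.
- ramp_foot (a point): middle of the ramp's lower edge, at bench level, 90 mm in front of the groove's bottom line; from here the plain ramp rises straight to the lip, over the whole 70 mm width
- lip (a point): middle of the lip between ramp and groove, the ramp's upper edge, 18 mm above the bench and 15 mm in front of the groove's bottom line; on top of it the roller's axis is 36 mm above the bench
- seat (a point): where the roller's middle lies when it is fully down in the groove and centred along it: above the groove's bottom line, 28.5 mm above the bench
- bottle_a: brown reagent bottle with a red cap, 34 mm in diameter, 62 mm tall, standing loose behind the high end of the V-block; origin under its middle. To be left alone.
- bottle_b: brown reagent bottle with a blue cap, 34 mm in diameter, 62 mm tall, standing loose to the -y side of the V-block, 0.122 m or more from its middle line; origin under its middle. To be left alone.
- cap: yellow tube cap, 17 mm in diameter, 20 mm tall, loose on the bench to the -y side of the rolling path, 0.12 m or more from its middle line; origin under its middle. To be left alone.
- labels: white label roll, 60 mm in diameter, 52 mm tall, standing loose behind the high end of the V-block; origin under its middle. To be left alone.

How it is judged:
On the way, in this order (a step that is already met when the one before it is completed fails the run):
1. the roller has rolled over by half a turn (to within 0.8 rad of upside down) on the open bench in front of the ramp (angle between roller's own z axis and vertical above 2.34 rad and height (world z) of roller below 0.022 m and x of roller in the frame of v_block below -0.085 m), for 0.02 s.
2. the roller is rolling up the ramp, bearing on it (contact force between roller and v_block above 0.3 N and x of roller in the frame of v_block between -0.085 and -0.02 m and height (world z) of roller below 0.04 m), for 0.04 s.
At the end, for the whole second after the job is handed in: The roller lies still at the bottom of the groove: its axis within 4 mm of the groove's middle line, 25.5 to 31.5 mm above the bench and parallel with the groove within 0.06 rad, its middle within 30 mm of the block's middle so that both ends stick out (x of roller in the frame of v_block between -0.004 and 0.004 m and y of roller in the frame of v_block between -0.03 and 0.03 m and z of roller in the frame of v_block between 0.0255 and 0.0315 m and angle between the y axis of roller and the y axis of v_block, either way round below 0.06 rad and linear speed of roller below 0.02 m/s and angular speed of roller below 0.5 rad/s); the robot touches nothing.
It fails at once if the roller is lifted: its middle more than 46 mm above the bench, or tipped by more than 0.35 rad (height (world z) of roller above 0.046 m or angle between roller's own y axis and vertical below 1.22 rad or angle between roller's own y axis and vertical above 1.92 rad).
It fails at once if the fingers press on or squeeze the roller with more than 25 N (contact force between the fingers and roller above 25 N).
It fails at once if a bottle, the tube cap or the label roll is moved by more than 15 mm (distance of any of bottle_a, bottle_b, cap, labels from where it was at the start of the episode above 0.015 m).
It also fails if it takes over 42 s, if anything falls off the work surface, if the arm or the gripper's body presses on something with over 40 N, if the wrist force passes 120 N, or if a joint passes its speed limit or range.

## Robot

A 6-joint arm with a two-finger parallel gripper is mounted at the origin on a cart in front of the work surface, level with it; the furniture and walls round the work are solid. World frame = base frame: x ahead of the robot, y to its left, z up, the work surface at z = 0. Lengths are in m, angles in rad, forces in N, time in s.
With the tool pointing down it reaches from about 0.35 to 0.725 m from the base axis. Payload 4.3 kg.
Tool frame: the origin (TCP) lies midway between the tips of the shut fingers; the grasp point (between the pads) lies 19 mm behind it; z points along the fingers, y is the line along which they close (so a half turn about z gives the same grasp; the last joint's range is limited). The gripper opens to 85 mm and grips with 20 to 120 N. Pads are 22 mm wide; open, the fingers measure 114 mm over their backs; the gripper's body (76 mm by 85 mm) begins 54 mm behind the grasp point. The pads swing forward as they close: fully open they stand 13 mm farther back than shut.
Start: joints at [1.117, 0.377, 0.081, 1.274, 0, 1.46], TCP at [0.194, 0.541, 0.231] pointing down, gripper open.
Joint ranges: [-2.72, 2.72], [-0.84, 1.66], [-1.02, 1.22], [-1.77, 2.12], [-1.37, 1.28], [-3.14, 3.14]. Speed limits (rad/s): [2.57, 2.57, 3.14, 3.14, 3.14, 3.14].

## Interface

Orientations are given as a 3x3 rotation matrix whose columns are the frame's x, y, z axes.
In Python, from plant import * gives the robot as it stands.
- The arm moves only by the tool apply_moves, never from a script. Its argument "plan" is a list of rows, each a list of 5 numbers: the gripper's target within -1 to 1 (shut at 1, half-way at 0, fully open at -1), then the shift along the tool's x, y, z in cm, then the turn about the tool's z in degrees. A call has 1 to 10 rows; each row shifts and turns the commanded pose from where the row before left it, along the tool's axes as they then stand; what a row does not reach is not made up. A row lasts 1/10 s, in which the tool goes at most 50 mm and 8.59 degrees, less where a joint would pass 70% of its speed; a pose out of reach is approached as far as the arm can. A call is refused whole if a number of a shift passes 5 or a number of a turn 8.59, either way. A call with a gripper value outside its range is refused whole. The fingers move at their own pace and stop on an object; "grip_force" is the grip in N (left out, the last holds). Time passes only in rows, so rows that do not move let the fingers close. It gives the time, the measured TCP pose, the force, the opening and the grip force at its end, in the units of the state.
- observe(): the state, without advancing time (a new reading comes with each control period).
- snapshot(name): name is "scene" or "top" or "wrist"; returns a dict with "image" (384x512x3 uint8, red, green, blue), "z_map" (384x512 float32, m along the optical axis (not along the pixel's ray), 0 where there is no reading), "fx", "fy", "cx", "cy" (pixels), "rvec" (rotation vector, rad) and "tvec" (3), from world to camera coordinates, as OpenCV has them; the wrist camera has in their place "mount" (4x4, takes a point from camera to tool coordinates, whose origin is the TCP and whose axes are the flange's). Camera axes: x right, y down, z forward; pixel columns grow to the right and rows downward; lengths in m; the calibration is good to about 2 mm. A picture is of the moment at which its call begins: read the wrist's pose just before it.
- sign_off(): hands the job in; it is judged then, once.
The state is a dict: "time": time; "q": joint angles; "dq": joint speeds; "joint_efforts": joint torques, N m; "ee_pos": TCP position; "ee_rot": TCP orientation; "ft_force": force on the tool from outside, world axes, zero at the start; "torque": the same for the moment, N m; "width": finger opening in m; "gripper_force": force on a finger pad.
Only numpy, scipy, OpenCV 4.12 (cv2) and the standard library are available. Lean on these libraries where they do the work, as an engineer would, in place of code of your own. Each camera call takes 0.05 s, during which the arm holds its last target. There are 200 camera calls.

## Working session

There is one attempt and no reset: what is moved stays moved. The work goes in short steps, Python scripts to look and compute and a tool call to move; the robot and the scene stay as the last step left them, time stands still between calls to the robot, and variables do not carry over. Pictures are saved under pics/ and viewed, at most 10 in all, crops included, and the job is handed in when it is done.

Besides the shell and the picture viewer there is one more tool, called after "Request:" as name([rows], argument=value, ...), one row to a line, values as JSON. apply_moves: Moves the arm, as the interface text tells. Its arguments: {"type":"object","properties":{"plan":{"type":"array"},"grip_force":{"type":"number"}},"required":["plan"]}

```bash
mkdir -p pics; ls; cat > h.py <<'E'
from plant import *
import numpy as np, cv2
def cam(s):
    R=cv2.Rodrigues(np.array(s["rvec"],float))[0]; return R,np.array(s["tvec"],float).ravel()
def pts(s):
    R,t=cam(s); z=s["z_map"]; v,u=np.mgrid[:384,:512]
    P=np.stack([(u-s["cx"])/s["fx"]*z,(v-s["cy"])/s["fy"]*z,z],-1)
    return (P-t)@R
def save(s,n): cv2.imwrite("pics/"+n,cv2.cvtColor(s["image"],cv2.COLOR_RGB2BGR))
E
python3 - <<'E'
from h import *
o=observe(); print({k:np.round(v,3) for k,v in o.items()})
a=snapshot("top"); b=snapshot("scene")
for s,n in((a,"top"),(b,"scene")):
    np.save(n+".npy",s,allow_pickle=True)
im=np.hstack([a["image"],b["image"]]); 
save(a,"top0.png"); save(b,"scene0.png")
R,t=cam(a); print(-R.T@t, R)
E
```

```text
pics
{'time': np.float64(0.0), 'q': array([1.117, 0.378, 0.08 , 1.274, 0.   , 1.461]), 'dq': array([-0.   , -0.001, -0.001,  0.001, -0.001,  0.   ]), 'joint_efforts': array([ 1.0000e-03, -4.6361e+01,  2.6987e+01,  2.1000e-02, -0.0000e+00,
       -0.0000e+00]), 'ee_pos': array([0.194, 0.541, 0.23 ]), 'ee_rot': array([[-0.941,  0.337, -0.001],
       [ 0.337,  0.941, -0.002],
       [ 0.   , -0.002, -1.   ]]), 'ft_force': array([ 0.13 ,  0.431, -0.507]), 'torque': array([ 0.057,  0.018, -0.025]), 'gripper_force': np.float64(0.0), 'width': np.float64(0.086)}
[0.39759818 0.04579141 1.18273264] [[-0.00923515 -0.99994419 -0.00513123]
 [-0.99075849  0.00984451 -0.13528006]
 [ 0.13532303  0.00383448 -0.99079411]]
```

View pics/top0.png

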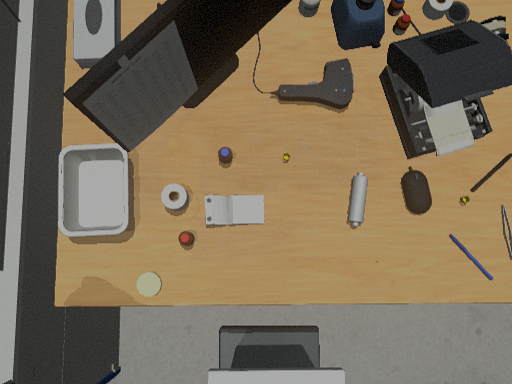

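View pics/scene0.png

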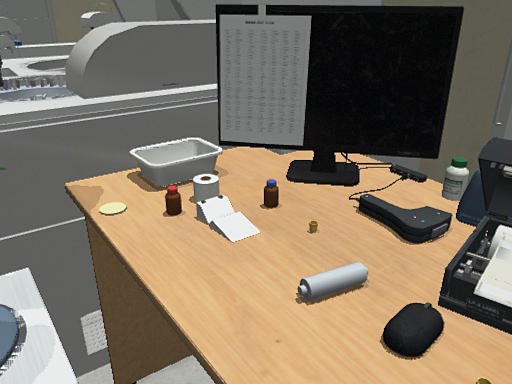

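The top view shows the roller at about (358,200). The V-block is at about (205–264, 195–225), with its cheek on the left and its ramp foot at column 264. The cap is at (286,157), bottle_b at (225,155), bottle_a at (186,239) and the labels at (174,197). Rolling goes left in the image, which is world +y.

```bash
python3 - <<'E'
from h import *
s=np.load("top.npy",allow_pickle=True).item(); P=pts(s)
hsv=cv2.cvtColor(s["image"],cv2.COLOR_RGB2HSV)
def reg(n,u0,u1,v0,v1,zmin,sat=80):
    m=np.zeros((384,512),bool); m[v0:v1,u0:u1]=True
    m&=(hsv[...,1]<sat)&(P[...,2]>zmin)
    m=cv2.morphologyEx(m.astype(np.uint8),cv2.MORPH_OPEN,np.ones((3,3)))>0
    Q=P[m]; c=np.argwhere(m)
    r=cv2.minAreaRect(Q[:,:2].astype(np.float32)*1000)
    print(n,len(Q),"rect mm",np.round(r[0],1),np.round(r[1],1),round(r[2],1),"ztop",np.percentile(Q[:,2],[5,50,95]).round(4)); return m
print("bench z",np.median(P[240:280,280:340,2]), np.median(P[170:190,300:330,2]))
reg("roller",335,380,165,235,0.006)
m=reg("block",200,275,190,230,-0.005,60)
reg("cheek",200,275,190,230,0.028,60)
# rays to plane
R,t=cam(s);C=-R.T@t
def ray(u,v,z):
    d=R.T@np.array([(u-s["cx"])/s["fx"],(v-s["cy"])/s["fy"],1]);return C+d*(z-C[2])/d[2]
for n,u,v,z in(("ba",186,239,.062),("bb",225,155,.062),("cap",286,157,.02),("lab",174,197,.052),("mouse",417,190,.03)): print(n,ray(u,v,z).round(3))
for u in range(203,268,4): print(u,P[210,u].round(4))
# edges of block
q=np.argwhere(m); print(q.min(0),q.max(0))
save(dict(image=cv2.resize(s["image"][150:250,160:400],None,fx=3,fy=3,interpolation=cv2.INTER_CUBIC)),"crop.png")
E
```

```text
bench z -1.6205518796652554e-05 0.00013687902281180894
roller 744 rect mm [ 471.2 -111.6] [ 94.3 334.5] 40.8 ztop [0.0219 0.0321 0.0379]
block 1736 rect mm [478.8  94.8] [163.7 139.9] 0.8 ztop [0.0015 0.0129 0.0354]
cheek 291 rect mm [469.1 119.5] [199.4  49.1] 32.0 ztop [0.0295 0.0338 0.0391]
ba [0.453 0.205 0.062]
bb [0.648 0.116 0.062]
cap [ 0.651 -0.03   0.02 ]
lab [0.551 0.235 0.052]
mouse [ 0.565 -0.339  0.03 ]
203 [ 0.5261  0.1734 -0.0024]
207 [0.522  0.1601 0.0341]
211 [0.5216 0.1503 0.0372]
215 [0.5225 0.1417 0.0281]
219 [0.5236 0.133  0.0165]
223 [0.5238 0.1236 0.0138]
227 [0.5247 0.1145 0.0048]
231 [0.5234 0.1043 0.0163]
235 [0.3976 0.0458 1.1827]
239 [0.5232 0.0851 0.016 ]
243 [0.5238 0.0757 0.01  ]
247 [0.5236 0.066  0.0108]
251 [0.524  0.0564 0.0065]
255 [0.5242 0.0468 0.0035]
259 [0.5238 0.0371 0.0065]
263 [0.5236 0.0274 0.0074]
267 [ 0.5244  0.0176 -0.0008]
[195 205] [224 264]
```

View pics/crop.png

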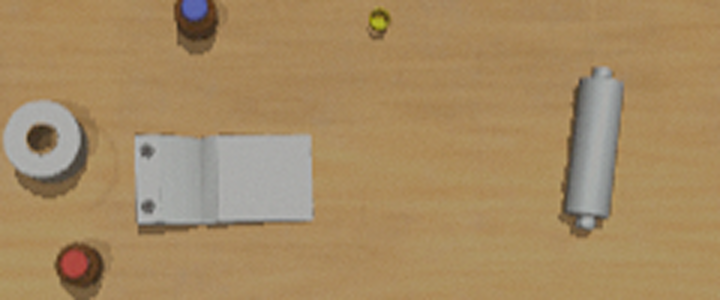

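The crop shows the ramp foot edge at crop x≈313, rows 135–220. The groove is at x≈208 and the cheek on the left. The roller axis runs from about (602,72) to (585,225), slightly tilted from the groove.

```bash
cat >> h.py <<'E'
def ray(s,u,v,z):
    R,t=cam(s);C=-R.T@t
    d=R.T@np.array([(u-s["cx"])/s["fx"],(v-s["cy"])/s["fy"],1]);return C+d*(z-C[2])/d[2]
def blob(s,u0,u1,v0,v1,sat=60,vmin=90):
    hsv=cv2.cvtColor(s["image"],cv2.COLOR_RGB2HSV); m=np.zeros((384,512),np.uint8)
    m[v0:v1,u0:u1]=((hsv[...,1]<sat)&(hsv[...,2]>vmin))[v0:v1,u0:u1]
    n,l,st,c=cv2.connectedComponentsWithStats(m); k=1+np.argmax(st[1:,4]); return (l==k)
def axis(s,m,z):
    q=np.argwhere(m)[:,::-1]; W=np.array([ray(s,u,v,z) for u,v in q])[:,:2]
    c=W.mean(0); w,V=np.linalg.eigh(np.cov((W-c).T)); a=V[:,1]; a*=np.sign(a[0])
    p=(W-c)@V; mid=c+V@((p.max(0)+p.min(0))/2)
    return mid,a,np.ptp(p,axis=0),len(q)
E
python3 - <<'E'
from h import *
s=np.load("top.npy",allow_pickle=True).item()
m=blob(s,335,380,160,240); mid,a,ext,n=axis(s,m,.018); print("roller",mid.round(4),"axis deg from x",np.degrees(np.arctan2(a[1],a[0])).round(2),ext.round(4),n)
m=blob(s,198,275,185,235); q=np.argwhere(m)
# per-row right edge, per-column top/bottom edges
rows=range(198,222); re=[np.where(m[r])[0].max()+.5 for r in rows]
E=np.array([ray(s,u,r,0)[:2] for u,r in zip(re,rows)])
k=np.polyfit(E[:,0],E[:,1],1); print("foot edge",E.mean(0).round(4),"dir deg",np.degrees(np.arctan(k[0])).round(2))
for zf,f in (("top",min),("bot",max)):
    W=[]
    for c in range(236,263):
        r=f(np.where(m[:,c])[0])+(-.5 if f is min else .5); z=18*(264.5-c)/(32)/1000
        W.append(ray(s,c,r,z)[:2])
    W=np.array(W);k=np.polyfit(W[:,1],W[:,0],1);print(zf,W.mean(0).round(4),np.degrees(np.arctan(k[0])).round(2), np.polyval(k,.03).round(4),np.polyval(k,.1).round(4))
g=s["image"][205:215,198:270].mean((0,2)).round(); print(dict(zip(range(198,270),g)))
E
```

```text
roller [ 0.5474 -0.2003] axis deg from x -8.81 [0.0336 0.1322] 697
foot edge [0.5256 0.0257] dir deg 1.28
top [0.5615 0.0609] -1.29 0.5622 0.5606
bot [0.491  0.0614] -1.39 0.4917 0.49
{198: np.float64(129.0), 199: np.float64(131.0), 200: np.float64(134.0), 201: np.float64(136.0), 202: np.float64(135.0), 203: np.float64(133.0), 204: np.float64(137.0), 205: np.float64(160.0), 206: np.float64(172.0), 207: np.float64(170.0), 208: np.float64(170.0), 209: np.float64(170.0), 210: np.float64(170.0), 211: np.float64(170.0), 212: np.float64(170.0), 213: np.float64(165.0), 214: np.float64(167.0), 215: np.float64(167.0), 216: np.float64(168.0), 217: np.float64(167.0), 218: np.float64(165.0), 219: np.float64(165.0), 220: np.float64(165.0), 221: np.float64(165.0), 222: np.float64(162.0), 223: np.float64(161.0), 224: np.float64(158.0), 225: np.float64(158.0), 226: np.float64(154.0), 227: np.float64(144.0), 228: np.float64(150.0), 229: np.float64(153.0), 230: np.float64(154.0), 231: np.float64(154.0), 232: np.float64(155.0), 233: np.float64(172.0), 234: np.float64(170.0), 235: np.float64(170.0), 236: np.float64(171.0), 237: np.float64(170.0), 238: np.float64(171.0), 239: np.float64(170.0), 240: np.float64(170.0), 241: np.float64(170.0), 242: np.float64(171.0), 243: np.float64(171.0), 244: np.float64(171.0), 245: np.float64(170.0), 246: np.float64(170.0), 247: np.float64(171.0), 248: np.float64(170.0), 249: np.float64(171.0), 250: np.float64(170.0), 251: np.float64(170.0), 252: np.float64(170.0), 253: np.float64(170.0), 254: np.float64(171.0), 255: np.float64(170.0), 256: np.float64(170.0), 257: np.float64(171.0), 258: np.float64(170.0), 259: np.float64(170.0), 260: np.float64(170.0), 261: np.float64(170.0), 262: np.float64(171.0), 263: np.float64(170.0), 264: np.float64(137.0), 265: np.float64(134.0), 266: np.float64(135.0), 267: np.float64(134.0), 268: np.float64(134.0), 269: np.float64(134.0)}
```

Request:
apply_moves([
  [-0.3,0,0,0,8.5],
  [-0.3,0,0,0,8.5],
  [-0.3,0,0,0,8.5],
  [-0.3,0,0,0,8.5],
  [-0.3,0,0,0,8.5],
  [-0.3,0,0,0,8.5],
  [-0.3,0,0,0,8.5],
  [-0.3,0,0,0,8.5],
  [-0.3,0,0,0,8.5],
  [-0.3,0,0,0,2.6],
])

```text
time: 1.1
ee_pos: [0.1936, 0.541, 0.2307]
ee_rot: [[0.156, 0.988, -0.001], [0.988, -0.156, -0.001], [-0.001, -0.0, -1.0]]
ft_force: [-0.4, -0.7, 0.1]
width: 0.0556
gripper_force: 0.0
```

Request:
apply_moves([
  [-0.3,-3.6,2.32,0,0],
  [-0.3,-3.6,2.32,0,0],
  [-0.3,-3.6,2.32,0,0],
  [-0.3,-3.6,2.32,0,0],
  [-0.3,-3.6,2.32,0,0],
  [-0.3,-3.6,2.32,0,0],
  [-0.3,-3.6,2.32,0,0],
  [-0.3,-3.6,2.32,0,0],
  [-0.3,-3.6,2.32,0,0],
  [-0.3,-3.6,2.32,0,0],
])

```text
time: 2.1
ee_pos: [0.3681, 0.1484, 0.2311]
ee_rot: [[0.153, 0.988, -0.0], [0.988, -0.153, 0.0], [0.0, -0.0, -1.0]]
ft_force: [1.1, 0.6, -0.2]
width: 0.0557
gripper_force: 0.0
```

Request:
apply_moves([
  [-0.3,-3.6,2.32,0,0],
  [-0.3,-3.6,2.32,0,0],
  [-0.3,-3.6,2.32,0,0],
  [-0.3,-3.6,2.32,0,0],
  [-0.3,-3.6,2.32,0,0],
  [-0.3,-3.6,2.32,0,0],
  [-0.3,-3.6,2.32,0,0],
  [-0.3,-3.6,2.32,0,0],
  [-0.3,-3.6,2.32,0,0],
  [-0.3,-3.6,2.32,0,0],
])

```text
time: 3.1
ee_pos: [0.5424, -0.2427, 0.2307]
ee_rot: [[0.153, 0.988, -0.001], [0.988, -0.153, 0.001], [0.001, -0.001, -1.0]]
ft_force: [1.3, -0.2, -0.4]
width: 0.0554
gripper_force: 0.0
```

Request:
apply_moves([
  [-0.3,-1,0,3,0],
  [-0.3,0,0,4,0],
  [-0.3,0,0,4,0],
  [-0.3,0,0,4,0],
  [-0.3,0,0,3,0],
  [-0.3,0,0,2,0],
  [-0.3,0,0,1.4,0],
  [-0.3,0,0,0,0],
])

```text
time: 3.9
ee_pos: [0.5383, -0.2495, 0.0144]
ee_rot: [[0.153, 0.988, -0.005], [0.988, -0.153, 0.003], [0.002, -0.006, -1.0]]
ft_force: [0.6, 0.3, 0.3]
width: 0.0554
gripper_force: 0.0
```

```bash
python3 - <<'E'
from h import *
o=observe(); s=snapshot("wrist"); t=snapshot("scene")
print(o["ee_pos"].round(4),o["ft_force"].round(1)); print(np.round(s["mount"],3))
im=np.hstack([cv2.resize(s["image"],(400,300)),cv2.resize(t["image"],(400,300))]); save(dict(image=im),"w1.png")
E
```

```text
[ 0.5383 -0.2495  0.0144] [0.6 0.3 0.3]
[[-0.    -0.963 -0.269  0.068]
 [ 1.    -0.    -0.001  0.001]
 [ 0.001 -0.269  0.963 -0.143]
 [ 0.     0.     0.     1.   ]]
```

View pics/w1.png

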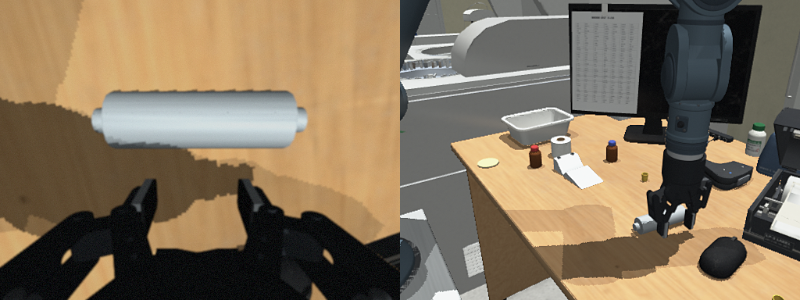

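The wrist view shows the roller parallel to the fingertips and centred ahead of them (barrel at about x 103–296, y 92–147, with the fingers at x 140 and 250). The push can start.

Request:
apply_moves([
  [-0.3,0.7,0,0.6,0],
  [-0.3,0.7,0,0,0],
  [-0.3,0.4,0,0,0],
  [-0.3,0.4,0,0,-0.6],
  [-0.3,0.4,0,0,-1],
  [-0.3,0.4,0,0,-1],
  [-0.3,0.4,0,0,-1],
  [-0.3,0.4,0,0,-1],
  [-0.3,0.4,0,0,-1],
  [-0.3,0.4,0,0,-1],
])

```text
time: 5.0
ee_pos: [0.5464, -0.205, 0.0112]
ee_rot: [[0.037, 0.999, -0.0], [0.999, -0.037, 0.0], [0.0, -0.0, -1.0]]
ft_force: [0.7, 0.7, 0.0]
width: 0.0555
gripper_force: 0.1
```

```bash
cat >> h.py <<'E'
def wrist(zr=.018,name=None):
    o=observe(); s=snapshot("wrist"); T=np.eye(4); T[:3,:3]=o["ee_rot"];T[:3,3]=o["ee_pos"]
    M=np.linalg.inv(T@np.array(s["mount"])); s["rvec"]=cv2.Rodrigues(M[:3,:3])[0]; s["tvec"]=M[:3,3]
    if name: save(s,name)
    m=blob(s,0,512,0,235,45,60); mid,a,ext,n=axis(s,m,zr)
    yaw=np.degrees(np.arctan2(o["ee_rot"][1,1],o["ee_rot"][0,1])); d=mid-o["ee_pos"][:2]
    d=o["ee_rot"][:2,:2].T@d
    bx=np.array([-.0234,.9997]); by=np.array([.9997,.0234]); r=mid-np.array([.525,.1157])
    print("t",round(o["time"],2),"tcp",o["ee_pos"].round(4),"yaw",yaw.round(2),"F",o["ft_force"].round(1))
    print("roller",mid.round(4),"yaw",np.degrees(np.arctan2(a[1],a[0])).round(2),"ext",ext.round(3),n,"in tool",d.round(4),"block x",(r@bx).round(4),"lat(+worldx)",(r@by).round(4))
    return s,m
E
python3 -c "
from h import *
s,m=wrist(); im=s['image'].copy(); im[m]=(255,0,0); save(dict(image=im),'w2.png')"
```

```text
t 5.0 tcp [ 0.5464 -0.205   0.0112] yaw -2.12 F [0.7 0.7 0. ]
roller [ 0.5522 -0.1743] yaw -8.5 ext [0.037 0.137] 17712 in tool [0.0309 0.0046] block x -0.2905 lat(+worldx) 0.0204
```

View pics/w2.png

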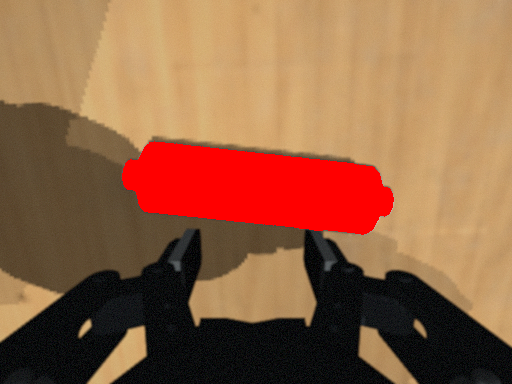

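The mask fits the roller. It has rolled about 26 mm but barely turned: its yaw is −8.5° with only the right finger touching. I'll turn it with a couple instead, by setting the open fingers diagonally astride it without gripping and rotating the tool.

Request:
apply_moves([
  [-1,-0.6,0,0,0],
  [-1,0,0,-3,0],
  [-1,0,0,-3,0],
  [-1,1.85,0.23,0,0],
  [-1,1.85,0.23,0,0],
  [-1,0,0,0,8.5],
  [-1,0,0,0,8.5],
  [-1,0,0,0,8.5],
  [-1,0,0,0,8.5],
  [-1,0,0,0,8.5],
])

```text
time: 6.05
ee_pos: [0.5522, -0.1752, 0.0713]
ee_rot: [[0.708, 0.706, 0.0], [0.706, -0.708, -0.0], [-0.0, 0.0, -1.0]]
ft_force: [0.4, -0.0, -0.9]
width: 0.0851
gripper_force: 0.0
```

Request:
apply_moves([
  [-1,0,0,0,8.5],
  [-1,0,0,0,8.5],
  [-1,0,0,0,2],
  [-1,0,0,0,0],
])

```text
time: 6.45
ee_pos: [0.5522, -0.1751, 0.0713]
ee_rot: [[0.897, 0.443, 0.0], [0.443, -0.897, -0.0], [0.0, 0.0, -1.0]]
ft_force: [-0.2, -0.6, -0.0]
width: 0.0857
gripper_force: 0.0
```

```bash
sed -i 's/0,235,45,60/0,384,45,60/' h.py; python3 -c "
from h import *
s,m=wrist(); im=s['image'].copy(); im[m,0]=255; save(dict(image=im),'w3.png')
t=snapshot('top'); b=blob(t,280,380,150,250); print(axis(t,b,.018))"
```

```text
t 6.45 tcp [ 0.5522 -0.1751  0.0713] yaw -63.72 F [-0.2 -0.6 -0. ]
roller [ 0.5507 -0.1666] yaw -8.29 ext [0.036 0.135] 7644 in tool [ 0.0024 -0.0083] block x -0.2828 lat(+worldx) 0.0191
(array([ 0.59556455, -0.16367256]), array([ 0.92526242, -0.37932762]), array([0.02194009, 0.05247453]), 140)
```

View pics/w3.png

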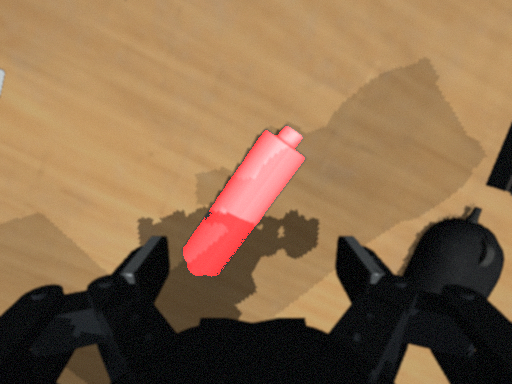

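The roller lies between the open fingers (barrel from (285,135) to (205,270)), with clearance on both sides. I'll centre, lower and rotate.

Request:
apply_moves([
  [-1,0.2,-0.8,1,0],
  [-1,0,0,3,0],
  [-1,0,0,2.2,0],
  [-1,0,0,0.6,-4],
  [-1,0,0,0,-5],
  [-1,0,0,0,-4],
  [-1,0,0,0,-3],
  [-1,0,0,0,-3],
  [-1,0,0,0,-3],
  [-1,0,0,0,-3],
])

```text
time: 7.55
ee_pos: [0.5498, -0.1658, 0.0024]
ee_rot: [[0.623, 0.782, -0.001], [0.782, -0.623, 0.001], [-0.0, -0.001, -1.0]]
ft_force: [-0.2, -0.1, -0.2]
width: 0.0855
gripper_force: 0.5
```

```bash
python3 -c "
from h import *
s,m=wrist(); im=s['image'].copy(); im[m,0]=255; save(dict(image=im),'w4.png')"
```

```text
t 7.55 tcp [ 0.5498 -0.1658  0.0024] yaw -38.54 F [-0.2 -0.1 -0.2]
roller [ 0.5543 -0.1685] yaw -0.34 ext [0.039 0.13 ] 15422 in tool [0.0006 0.0052] block x -0.2848 lat(+worldx) 0.0226
```

View pics/w4.png

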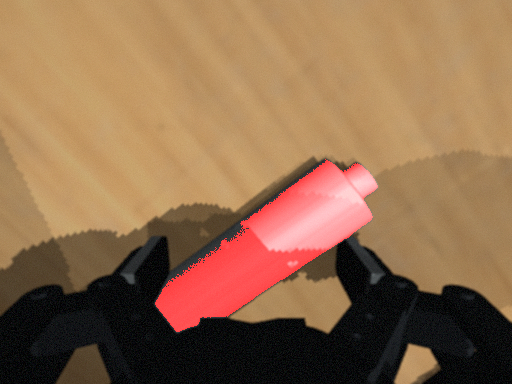

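The couple works: the roller is now at −0.3° and turning with the tool. I'll take it to about +6°, then release and go back behind it.

Request:
apply_moves([
  [-1,0,0,0,-2.2],
  [-1,0,0,0,-2.2],
  [-1,0,0,0,-2.2],
  [-1,0,0,0,0],
  [-1,0,0,0,4],
  [-1,0,0,0,6],
  [-1,0,0,-3,0],
  [-1,0,0,-4,0],
  [-1,0,0,0,0],
])

```text
time: 8.5
ee_pos: [0.5543, -0.1678, 0.0783]
ee_rot: [[0.671, 0.741, 0.009], [0.741, -0.671, -0.003], [0.003, 0.009, -1.0]]
ft_force: [0.1, -1.1, -0.2]
width: 0.0856
gripper_force: 0.0
```

```bash
python3 -c "
from h import *
s,m=wrist()"
```

```text
t 8.5 tcp [ 0.5543 -0.1678  0.0783] yaw -42.15 F [ 0.1 -1.1 -0.2]
roller [ 0.5513 -0.1669] yaw 6.84 ext [0.037 0.135] 6921 in tool [-0.0013 -0.0029] block x -0.2831 lat(+worldx) 0.0196
```

Request:
apply_moves([
  [-0.3,0,0,0,-8.1],
  [-0.3,0,0,0,-8.1],
  [-0.3,0,0,0,-8.1],
  [-0.3,0,0,0,-8.1],
  [-0.3,0,0,0,-8.1],
  [-0.3,0,0,0,-8.1],
  [-0.3,-2.5,-0.3,0,0],
  [-0.3,-2.2,0,0,0],
  [-0.3,0,0,3.5,0],
  [-0.3,0,0,3.4,0],
])

```text
time: 9.55
ee_pos: [0.5535, -0.2145, 0.0033]
ee_rot: [[-0.111, 0.994, 0.002], [0.994, 0.111, -0.001], [-0.001, 0.002, -1.0]]
ft_force: [-0.2, 0.5, -0.2]
width: 0.0557
gripper_force: 0.0
```

Request:
apply_moves([
  [-0.3,0.5,0,0,0],
  [-0.3,0.5,0,0,0],
  [-0.3,0.4,0,0,0],
  [-0.3,0.4,0,0,0],
  [-0.3,0.4,0,0,0],
  [-0.3,0.4,0,0,0],
  [-0.3,0.4,0,0,0],
  [-0.3,0.4,0,0,0],
  [-0.3,0.4,0,0,0],
])

```text
time: 10.45
ee_pos: [0.5484, -0.1754, 0.0043]
ee_rot: [[-0.113, 0.994, -0.0], [0.994, 0.113, 0.0], [0.0, -0.0, -1.0]]
ft_force: [0.9, 0.0, 0.7]
width: 0.0558
gripper_force: 0.1
```

```bash
python3 -c "
from h import *
s,m=wrist()"
```

```text
t 10.45 tcp [ 0.5484 -0.1754  0.0043] yaw 6.5 F [0.9 0.  0.7]
roller [ 0.5514 -0.1473] yaw 6.03 ext [0.038 0.138] 19436 in tool [0.0276 0.0061] block x -0.2635 lat(+worldx) 0.0203
```

Request:
apply_moves([
  [-0.3,0.4,0,-0.1,0],
  [-0.3,0.5,0,-0.1,0],
  [-0.3,0.5,0,-0.1,0],
  [-0.3,0.5,0,0,0],
  [-0.3,0.5,0,0,0],
  [-0.3,0.5,0,0,0],
  [-0.3,0.5,0,0,0],
  [-0.3,0.5,0,0,0],
  [-0.3,0.5,0,0,0],
  [-0.3,0.5,0,0,0],
])

```text
time: 11.5
ee_pos: [0.5429, -0.1267, 0.0073]
ee_rot: [[-0.113, 0.994, 0.0], [0.994, 0.113, 0.0], [0.0, 0.0, -1.0]]
ft_force: [0.5, 0.1, 0.3]
width: 0.0557
gripper_force: 0.1
```

```bash
python3 -c "
from h import *
s,m=wrist()"
```

```text
t 11.5 tcp [ 0.5429 -0.1267  0.0073] yaw 6.5 F [0.5 0.1 0.3]
roller [ 0.5461 -0.0989] yaw 6.27 ext [0.038 0.138] 18541 in tool [0.0272 0.0063] block x -0.2151 lat(+worldx) 0.016
```

Request:
apply_moves([
  [-0.3,0.5,0,0,0],
  [-0.3,0.5,0,0,0],
  [-0.3,0.5,0,0,0],
  [-0.3,0.5,0,0,0],
  [-0.3,0.5,0,0,0],
  [-0.3,0.5,0,0,0],
  [-0.3,0.5,0,0,0],
  [-0.3,0.5,0,0,0],
  [-0.3,0.5,0,0,0],
  [-0.3,0.5,0,0,0],
])

```text
time: 12.55
ee_pos: [0.5373, -0.077, 0.0073]
ee_rot: [[-0.113, 0.994, 0.0], [0.994, 0.113, 0.0], [0.0, 0.0, -1.0]]
ft_force: [1.3, -0.9, -0.2]
width: 0.0555
gripper_force: 0.1
```

Request:
apply_moves([
  [-0.3,0.5,0,0,0],
  [-0.3,0.5,0,0,0],
  [-0.3,0.5,0,0,0],
  [-0.3,0.4,0,0,0],
  [-0.3,0.3,0,0,0],
  [-0.3,0.2,0,0,0],
  [-1,-0.6,0,0,0],
  [-1,0,0,-3,0],
  [-1,0,0,-4,0],
  [-1,0,0,0,0],
])

```text
time: 13.55
ee_pos: [0.5395, -0.0611, 0.0824]
ee_rot: [[-0.113, 0.994, 0.009], [0.994, 0.113, -0.002], [-0.003, 0.009, -1.0]]
ft_force: [2.0, -0.9, 0.6]
width: 0.0852
gripper_force: 0.0
```

```bash
python3 -c "
from h import *
s,m=wrist()"
```

```text
t 13.55 tcp [ 0.5395 -0.0611  0.0824] yaw 6.47 F [ 2.  -0.9  0.6]
roller [0.5291 0.0485] yaw 9.43 ext [0.059 0.073] 8919 in tool [0.1101 0.002 ] block x -0.0672 lat(+worldx) 0.0025
```

```bash
python3 - <<'E'
t=open('h.py').read()
t=t.replace("m=blob(s,0,512,0,384,45,60); mid,a,ext,n=axis(s,m,zr)","""hsv=cv2.cvtColor(s["image"],cv2.COLOR_RGB2HSV)
    L=cv2.connectedComponentsWithStats(((hsv[...,1]<45)&(hsv[...,2]>60)).astype(np.uint8)); best=None
    for k in range(1,L[0]):
        if L[2][k,4]<2500: continue
        mm=L[1]==k; q=axis(s,mm,zr); e=abs(q[2][0]-.037)+abs(q[2][1]-.135)
        if best is None or e<best[0]: best=(e,mm,q)
    m=best[1]; mid,a,ext,n=best[2]""")
open('h.py','w').write(t)
from h import *
s,m=wrist()
E
```

```text
t 13.6 tcp [ 0.5382 -0.0608  0.0802] yaw 6.47 F [0.7 0.1 0.1]
roller [ 0.537  -0.0227] yaw 6.29 ext [0.035 0.134] 8066 in tool [0.038 0.003] block x -0.1386 lat(+worldx) 0.0087
```

Request:
apply_moves([
  [-1,1.9,0.15,0,0],
  [-1,1.9,0.15,0,0],
  [-1,0,0,0,-7.9],
  [-1,0,0,0,-7.9],
  [-1,0,0,0,-7.9],
  [-1,0,0,0,-7.9],
  [-1,0,0,0,-7.9],
  [-1,0,0,0,-7.9],
  [-1,0,0,0,-7.9],
  [-1,0,0,0,0],
])

```text
time: 14.65
ee_pos: [0.5326, -0.0215, 0.0757]
ee_rot: [[-0.881, 0.473, -0.003], [0.473, 0.881, 0.0], [0.003, -0.001, -1.0]]
ft_force: [0.0, -0.1, -0.4]
width: 0.0852
gripper_force: 0.0
```

```bash
python3 -c "
from h import *
s,m=wrist()"
```

```text
t 14.65 tcp [ 0.5326 -0.0215  0.0757] yaw 61.77 F [ 0.  -0.1 -0.4]
roller [ 0.5394 -0.0226] yaw 5.92 ext [0.036 0.135] 7205 in tool [-0.0065  0.0022] block x -0.1386 lat(+worldx) 0.0112
```

Request:
apply_moves([
  [-1,-0.5,0.2,1,0],
  [-1,0,0,3,0],
  [-1,0,0,2.6,0],
  [-1,0,0,0.6,3],
  [-1,0,0,0,5],
  [-1,0,0,0,4],
  [-1,0,0,0,3],
  [-1,0,0,0,2.5],
  [-1,0,0,0,2.5],
  [-1,0,0,0,2],
])

```text
time: 15.7
ee_pos: [0.5391, -0.0221, 0.0042]
ee_rot: [[-0.637, 0.77, -0.001], [0.77, 0.637, 0.0], [0.001, -0.001, -1.0]]
ft_force: [-0.2, 0.2, 0.2]
width: 0.0854
gripper_force: 0.6
```

Request:
apply_moves([
  [-1,0,0,0,0],
  [-1,0,0,0,-4],
  [-1,0,0,0,-6],
  [-1,0,0,-3,0],
  [-1,0,0,-4,0],
  [-1,0,0,0,0],
])

```text
time: 16.3
ee_pos: [0.5434, -0.0227, 0.0797]
ee_rot: [[-0.764, 0.646, 0.009], [0.646, 0.764, -0.001], [-0.008, 0.005, -1.0]]
ft_force: [1.3, -0.2, 0.6]
width: 0.0851
gripper_force: 0.0
```

```bash
python3 -c "
from h import *
s,m=wrist()"
```

```text
t 16.3 tcp [ 0.5434 -0.0227  0.0797] yaw 49.78 F [ 1.3 -0.2  0.6]
roller [ 0.5386 -0.0231] yaw 1.63 ext [0.036 0.134] 7172 in tool [ 0.0035 -0.0035] block x -0.1391 lat(+worldx) 0.0103
```

Request:
apply_moves([
  [-0.3,0,0,0,8.1],
  [-0.3,0,0,0,8.1],
  [-0.3,0,0,0,8.1],
  [-0.3,0,0,0,8.1],
  [-0.3,0,0,0,8.1],
  [-0.3,0,0,0,8.1],
  [-0.3,-2.3,-0.2,0,0],
  [-0.3,-2.3,0,0,0],
  [-0.3,0,0,3.4,0],
  [-0.3,0,0,3.3,0],
])

```text
time: 17.35
ee_pos: [0.5388, -0.069, 0.0069]
ee_rot: [[-0.019, 1.0, 0.002], [1.0, 0.019, -0.0], [-0.0, 0.002, -1.0]]
ft_force: [0.1, -0.4, 0.3]
width: 0.0557
gripper_force: 0.0
```

Request:
apply_moves([
  [-0.3,0.5,0,0,0],
  [-0.3,0.5,0,0,0],
  [-0.3,0.4,0,0,0],
  [-0.3,0.4,0,0,0],
  [-0.3,0.4,0,0,0],
  [-0.3,0.5,0,0,0],
  [-0.3,0.5,0,0,0],
  [-0.3,0.5,0,0,0],
  [-0.3,0.5,0,0,0],
])

```text
time: 18.25
ee_pos: [0.5373, -0.0256, 0.0083]
ee_rot: [[-0.021, 1.0, -0.0], [1.0, 0.021, 0.0], [0.0, -0.0, -1.0]]
ft_force: [0.3, -0.9, 0.1]
width: 0.0556
gripper_force: 0.1
```

```bash
python3 -c "
from h import *
s,m=wrist()"
```

```text
t 18.25 tcp [ 0.5373 -0.0256  0.0083] yaw 1.21 F [ 0.3 -0.9  0.1]
roller [0.5363 0.0018] yaw 1.88 ext [0.039 0.137] 18278 in tool [ 0.0274 -0.0005] block x -0.1142 lat(+worldx) 0.0086
```

Request:
apply_moves([
  [-0.3,0.5,0,0,0],
  [-0.3,0.5,0,0,0],
  [-0.3,0.5,0,0,0],
  [-0.3,0.4,0,0,0],
  [-0.3,0.4,0,-0.05,0],
  [-0.3,0.4,0,-0.1,0],
  [-0.3,0.4,0,-0.1,0],
  [-0.3,0.4,0,-0.1,0],
  [-0.3,0.4,0,-0.1,0],
  [-0.3,0.4,0,-0.1,0],
])

```text
time: 19.3
ee_pos: [0.5366, 0.0171, 0.0139]
ee_rot: [[-0.021, 1.0, 0.0], [1.0, 0.021, -0.0], [-0.0, 0.0, -1.0]]
ft_force: [-0.0, -4.2, 3.6]
width: 0.0551
gripper_force: 2.4
```

```bash
python3 -c "
from h import *
s,m=wrist(.024,'w5.png')"
```

```text
t 19.3 tcp [0.5366 0.0171 0.0139] yaw 1.19 F [-0.  -4.2  3.6]
roller [0.5235 0.0696] yaw -65.82 ext [0.129 0.134] 41711 in tool [ 0.0528 -0.012 ] block x -0.046 lat(+worldx) -0.0026
```

View pics/w5.png

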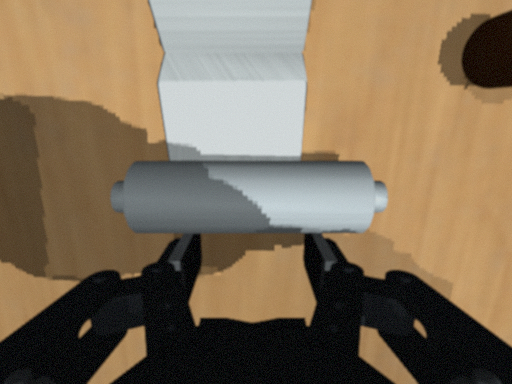

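The roller is square on the ramp (barrel x 125–372, rows 162–232) and nearly centred on the block (x 162–305). The push force is about 4 N. Continuing up.

Request:
apply_moves([
  [-0.3,0.4,0,-0.1,0],
  [-0.3,0.4,0,-0.1,0],
  [-0.3,0.4,0,-0.1,0],
  [-0.3,0.4,0,-0.1,0],
  [-0.3,0.4,0,-0.1,0],
])

```text
time: 19.85
ee_pos: [0.5359, 0.0372, 0.0188]
ee_rot: [[-0.021, 1.0, -0.0], [1.0, 0.021, -0.0], [-0.0, -0.0, -1.0]]
ft_force: [-0.2, -5.9, 3.0]
width: 0.0559
gripper_force: 2.4
```

Request:
apply_moves([
  [-0.3,0.4,0,-0.1,0],
  [-0.3,0.4,0,-0.1,0],
  [-0.3,0.4,0,-0.1,0],
  [-0.3,0.4,0,-0.1,0],
])

```text
time: 20.25
ee_pos: [0.5357, 0.0532, 0.0229]
ee_rot: [[-0.021, 1.0, -0.0], [1.0, 0.021, 0.0], [0.0, -0.0, -1.0]]
ft_force: [-0.7, -5.3, 2.8]
width: 0.0555
gripper_force: 2.4
```

Request:
apply_moves([
  [-0.3,0.4,0,-0.1,0],
  [-0.3,0.4,0,-0.1,0],
  [-0.3,0.3,0,-0.1,0],
  [-0.3,0.3,0,-0.05,0],
  [-0.3,0.2,0,0,0],
])

```text
time: 20.75
ee_pos: [0.5349, 0.0704, 0.026]
ee_rot: [[-0.022, 1.0, -0.001], [1.0, 0.022, 0.003], [0.003, -0.001, -1.0]]
ft_force: [-0.4, -0.1, 0.5]
width: 0.0555
gripper_force: 0.0
```

Request:
apply_moves([
  [-0.3,0.2,0,0,0],
  [-0.3,0.2,0,0,0],
])

```text
time: 20.95
ee_pos: [0.5348, 0.0737, 0.0259]
ee_rot: [[-0.021, 1.0, -0.001], [1.0, 0.021, 0.001], [0.001, -0.001, -1.0]]
ft_force: [-0.6, -0.8, 0.6]
width: 0.0556
gripper_force: 0.0
```

```bash
python3 -c "
from h import *
o=observe();print(o['time'],o['ee_pos'],o['ft_force'])
s=snapshot('wrist');save(s,'w6.png')"
```

```text
20.95 [0.53481492 0.07368173 0.02591093] [-0.63501989 -0.84150225  0.59640324]
```

View pics/w6.png

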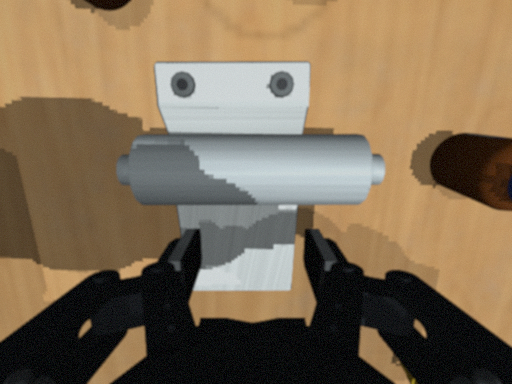

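The roller has dropped into the groove (barrel x 130–370, rows 135–205). It is clear of the fingers, square to the block and roughly centred. I'll retreat and check.

Request:
apply_moves([
  [-0.3,-1,0,0,0],
  [-0.3,-2,0,-1,0],
  [-0.3,-4,0,-4,0],
  [-0.3,-5,0,-4,0],
  [-0.3,-5,0,-4,0],
  [-0.3,-5,0,0,0],
  [-0.3,-5,0,0,0],
  [-0.3,0,0,0,0],
  [-0.3,0,0,0,0],
  [-0.3,0,0,0,0],
])

```text
time: 22.0
ee_pos: [0.5398, -0.1699, 0.1337]
ee_rot: [[-0.021, 1.0, -0.001], [1.0, 0.021, 0.001], [0.001, -0.001, -1.0]]
ft_force: [-0.4, 0.4, 0.7]
width: 0.0557
gripper_force: 0.0
```

```bash
python3 - <<'E'
from h import *
o=observe();print(o['time'],o['ee_pos'].round(3),o['ft_force'].round(1))
a=snapshot("top"); save(dict(image=cv2.resize(a["image"][140:250,150:320],None,fx=4,fy=4)),"end.png")
P=pts(a); g=[(u,*P[209,u,1:].round(4)) for u in range(214,240,2)]; print(g)
E
```

```text
22.0 [ 0.54  -0.17   0.134] [-0.4  0.4  0.7]
[(214, np.float64(0.1439), np.float64(0.0294)), (216, np.float64(0.1395), np.float64(0.025)), (218, np.float64(0.135), np.float64(0.0225)), (220, np.float64(0.1289), np.float64(0.0398)), (222, np.float64(0.1239), np.float64(0.0445)), (224, np.float64(0.1192), np.float64(0.0452)), (226, np.float64(0.1146), np.float64(0.0437)), (228, np.float64(0.11), np.float64(0.0423)), (230, np.float64(0.1052), np.float64(0.045)), (232, np.float64(0.1008), np.float64(0.0377)), (234, np.float64(0.097), np.float64(0.0182)), (236, np.float64(0.0923), np.float64(0.0154)), (238, np.float64(0.0875), np.float64(0.0146))]
```

View pics/end.png

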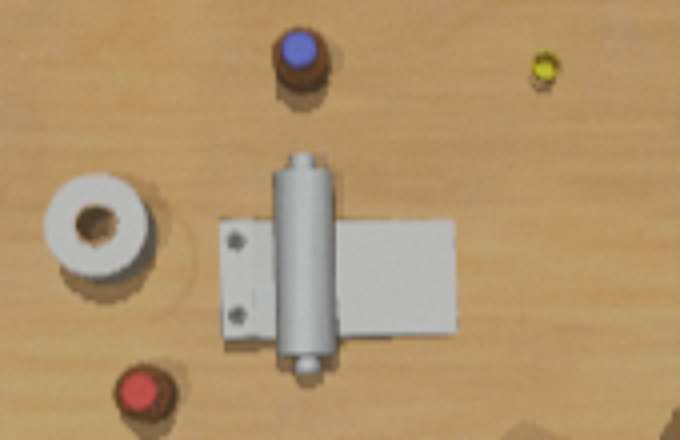

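The roller is seated. Its top is at about 46 mm and its axis at y≈0.115, both ends stick out, and the bottles, cap and labels have not moved.

```bash
python3 -c "
from plant import *
print(sign_off())"
```

```text
the job is handed in; nothing more can be done
None
```

The roller was rolled up the ramp and lies still in the V-groove, roughly 8 mm off centre with both ends sticking out. Nothing else was moved, and the job was handed in at about 22 s with no verdict returned.

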